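# Open the lockout lock and hold it ready over the valve

## Robot

A 6-joint arm with a two-finger parallel gripper is mounted at the origin on the work surface. World frame = base frame: x ahead of the robot, y to its left, z up, the work surface at z = 0. Lengths are in m, angles in rad, forces in N, time in s.
With the tool pointing down it reaches from about 0.25 to 0.775 m from the base axis. Payload 4 kg.
Tool frame: the origin (TCP) lies on the centre line of the jaws, within the pads' length; the fingertips stand 17 mm ahead of it and the grasp point (between the pads) lies 2 mm behind it; z points along the fingers, y is the line along which they close (so a half turn about z gives the same grasp; the last joint's range is limited). The gripper opens to 85 mm and grips with 20 to 120 N. Pads are 22 mm wide; open, the fingers measure 114 mm over their backs; the gripper's body (76 mm by 85 mm) begins 54 mm behind the grasp point. The pads swing forward as they close: fully open they stand 13 mm farther back than shut.
Start: joints at [1.116, 0.087, 1.371, -0, 1.684, -0.103], TCP at [0.19, 0.516, 0.248] pointing down, gripper open.
Joint ranges: [-3.1, 3.1], [-0.76, 2.03], [0.27, 2.55], [-1.08, 4.22], [0.17, 2.65], [-2.57, 2.57]. Speed limits (rad/s): [2.79, 2.79, 3.14, 3.14, 3.14, 3.14].

## Interface

Orientations are given as a rotation vector (axis times angle).
In Python, from bench import r gives the robot as it stands.
- The arm moves only by the tool arm_command, never from a script. Its argument "commands" is a list of rows, each an object with "delta_pos": the shift along the tool's x, y, z scaled (see below), a list of three; "rotation": the turn, a rotation vector about the tool's x, y, z scaled (see below), a list of three. In form: [{"delta_pos": [dx, dy, dz], "rotation": [ax, ay, az]}, ...]. A call has 1 to 5 rows; each row shifts and turns the commanded pose from where the row before left it, along the tool's axes as they then stand; what a row does not reach is not made up. The controller multiplies each number of a shift by 120 mm and each number of a turn by 180 degrees. A row lasts 1/12 s, in which the tool goes at most 41.7 mm and 7.16 degrees, less where a joint would pass 70% of its speed; a pose out of reach is approached as far as the arm can. A call with a number of a shift or a turn outside -1 to 1 is refused whole. A call with a gripper value outside its range is refused whole. "gripper" is the closure, from 0 (fully open) to 1 (shut), set as the call begins (left out, the last holds). The fingers move at their own pace and stop on an object; "squeeze" is the grip in N (left out, the last holds). Time passes only in rows, so rows that do not move let the fingers close. It gives the time, the measured TCP pose, the force, the opening and the grip force at its end, in the units of the state.
- r.sense(): the state, without advancing time (a new reading comes with each control period).
- r.get_image(name): name is "scene" or "top" or "wrist"; returns a dict with "frame" (400x640x3 uint8, red, green, blue), "camera_matrix" (3x3 intrinsics, pixels), "origin" and "orientation" of the camera in the world; the wrist camera has in their place "hand_eye" (4x4, takes a point from camera to tool coordinates, whose origin is the TCP and whose axes are the flange's). Camera axes: x right, y up, looking along -z (the intrinsics and any distortion apply to the point x, -y, -z); pixel columns grow to the right and rows downward; lengths in m; the calibration is good to about 2 mm. A picture is of the moment at which its call begins: read the wrist's pose just before it. There is no depth.
- r.hand_in(): hands the job in; it is judged then, once.
The state is a dict: "time_s": time; "joint_positions": joint angles; "joint_velocities": joint speeds; "tau": joint torques, N m; "ee_pos": TCP position; "orientation": TCP orientation; "ft_force": force on the tool from outside, world axes, zero at the start; "moment": the same for the moment, N m; "width": finger opening in m; "gripper_force": force on a finger pad.
Only numpy, scipy, OpenCV 4.12 (cv2) and the standard library are available. Lean on these libraries where they do the work, as an engineer would, in place of code of your own. Each camera call takes 0.05 s, during which the arm holds its last target. There are 200 camera calls.

## Task

The lockout lock lies closed on its back in the steel nest. Turn its dial click by click until the pointer clicks home at the index rib on the shackle side, pull the shackle out as far as it goes, then pick the open lock up by its body and finish while still holding it, level, still and with the shackle open, about 10 cm above the ring eye at the end of the valve's lever. Do not disturb the other things on the bench.

Things in the scene. Friction and masses are not known exactly. Their poses are not given: they have to be found in the camera images.
- lock: combination lock: grey metal block 76 (its x) by 60 (its y) by 34 mm thick, lying flat, round black dial on its upper face, steel U shackle out of its +x end; about 0.43 kg. Origin: centre of the block's underside, at the start 10 mm above the bench; z up. Loose in the nest. Grip across the 60 mm width at mid-length, where the sides are free; the nest's stops cover the corners only
- dial (a joint): dial angle in rad, grows clockwise seen from above, turns without end both ways. 0 (or a full turn, 6.28) is the opening position: pointer at the index rib, towards the shackle. Ten evenly spaced clicks per turn (every 0.628 rad); springs into the nearest click when let go, needs under 0.2 N m. At every other click the shackle is locked
- dial_top (a point): centre of the dial's top face, 60 mm above the lock's underside, 4 mm behind the block's centre (towards its -x). The dial is a round knob 40 mm in diameter, 26 mm tall above the block's upper face, to be gripped at any yaw. The point turns with it: its x axis lies along the raised pointer rib
- shackle (a joint): shackle travel in m along the lock's +x: 0 closed, 0.030 fully out at its stop. Slides against about 2 N and stays where it is left; free only with the dial at its opening position; locked, it gives 2 to 4 mm
- shackle_crown (a point): middle of the shackle's crown, on the bar's centre line, 27 mm above the bench. Bar 10 mm thick, here along the lock's y and straight for 24 mm. Closed, it is 86 mm from the block's centre along the lock's +x, with a free gap of 43 mm between block and bar and 32 mm between the legs. Moves with the shackle
- nest: fixed dark steel base plate 96 by 92 mm, 10 mm thick, open above; corner stops 8 mm high, over the last 10 mm of the block's sides, keep the lock from turning or being dragged. Origin: centre of its underside, on the bench; its x is that of the lying lock
- valve: fixed shut-off valve in a short horizontal stainless tube (along its y, 200 mm long, 54 mm in diameter, up to 103 mm high at the valve body) on two wooden saddles; a flat lever runs from its top along its +x. Highest point 120 mm. Origin: on the bench below the valve's middle
- lock_eye (a point): centre of the ring eye (35 mm across) at the end of the valve's lever, 115 mm above the bench, 110 mm from the valve's origin along the valve's x
- flap_disc: bystander: brown flap grinding disc, 115 mm across, 16 mm thick; origin at centre of underside
- pliers: bystander: black-handled pliers, 220 mm long, lying; origin near the joint
- marker: bystander: red and white marker pen, 135 mm long, lying; origin near its middle
- clamp_ring: bystander: steel pipe clamp ring 84 mm across, 20 mm high, lying near the nest; origin at centre of underside
- ferrule: bystander: steel pipe stub with a flange, 64 mm across, 50 mm high, standing near the nest; origin at centre of underside
- wire_brush: bystander: brush with a wooden handle, lying along its x; origin on its underside
- paste_jar: bystander: white jar 68 mm across, 75 mm high; origin at centre of underside
There are look-alikes about, which are no part of the job. There is more than one size of the lock; the job needs the middle-sized.

How it is judged:
By the outcome, as a careful person would: the job done as asked, in the order asked, and still so for the second after the job is handed in, while the arm keeps its last pose, push and grip.
It also fails if it takes over 72 s, if anything falls off the work surface, if the arm or the gripper's body presses on something with over 40 N, if the wrist force passes 120 N, or if a joint passes its speed limit or range.

## Working session

There is one attempt and no reset: what is moved stays moved. The work goes in short steps, Python scripts to look and compute and a tool call to move; the robot and the scene stay as the last step left them, time stands still between calls to the robot, and variables do not carry over. Pictures are saved under pics/ and viewed, at most 10 in all, crops included, and the job is handed in when it is done.

Besides the shell and the picture viewer there is one more tool, called after "Request:" by a JSON object that holds its "method" and its "body". arm_command: Moves the arm, as the interface text tells. Its arguments: {"type":"object","properties":{"commands":{"type":"array"},"gripper":{"type":"number"},"squeeze":{"type":"number"}},"required":["commands"]}

```bash
mkdir -p pics; cat > h.py <<'E'
import numpy as np, cv2
from bench import r
from scipy.spatial.transform import Rotation as R
def grab(n,name=None):
    s=r.sense(); d=r.get_image(n); im=d["frame"][:,:,::-1].copy()
    if n=="wrist":
        T=np.eye(4);T[:3,:3]=R.from_rotvec(s["orientation"]).as_matrix();T[:3,3]=s["ee_pos"]
        T=T@np.array(d["hand_eye"]); d["o"]=T[:3,3]; d["Rm"]=T[:3,:3]
    else:
        d["o"]=np.array(d["origin"]); o=np.array(d["orientation"])
        d["Rm"]=o if o.shape==(3,3) else R.from_rotvec(o).as_matrix()
    d["im"]=im
    if name: cv2.imwrite("pics/"+name,im)
    return d
def ray(d,u,v,z):
    K=np.array(d["camera_matrix"]); k=d.get("distortion")
    p=cv2.undistortPoints(np.array([[[u,v]]],float),K,None if k is None else np.array(k,float))[0,0]
    w=d["Rm"]@np.array([p[0],-p[1],-1.]); return d["o"]+w*(z-d["o"][2])/w[2]
E
python3 - <<'E'
from h import *
for n in ("scene","top"):
    d=grab(n,n+".png"); print({k:v for k,v in d.items() if k not in("frame","im")})
d=grab("wrist","wrist.png"); print({k:v for k,v in d.items() if k not in("frame","im")})
print(r.sense())
E
```

```text
{'camera_matrix': array([[504.53957026,   0.        , 325.72468755],
       [  0.        , 504.53957026, 201.13453261],
       [  0.        ,   0.        ,   1.        ]]), 'origin': array([ 1.02289871, -0.74745893,  1.2802003 ]), 'orientation': array([0.63889927, 0.20159989, 0.57238942]), 'o': array([ 1.02289871, -0.74745893,  1.2802003 ]), 'Rm': array([[ 0.82747437, -0.44079896,  0.34782529],
       [ 0.56147954,  0.65528717, -0.50531123],
       [-0.00518479,  0.61342888,  0.78973295]])}
{'camera_matrix': array([[420.878916  ,   0.        , 323.08693294],
       [  0.        , 420.878916  , 199.70835394],
       [  0.        ,   0.        ,   1.        ]]), 'origin': array([0.29130964, 0.0224152 , 1.57147496]), 'orientation': array([ 0.10606538, -0.11151196, -1.54083324]), 'o': array([0.29130964, 0.0224152 , 1.57147496]), 'Rm': array([[ 0.02688165,  0.98997907, -0.13863192],
       [-0.99962426,  0.02736485,  0.00158027],
       [ 0.00535807,  0.13853735,  0.99034272]])}
{'camera_matrix': array([[323.21116774,   0.        , 317.08902855],
       [  0.        , 323.21116774, 204.10
[... 610 characters left out ...]
651]])}
{'time_s': 0.15, 'joint_positions': array([ 1.11593929e+00,  8.78307716e-02,  1.37195582e+00,  2.65048757e-06,
        1.68361049e+00, -1.03093674e-01]), 'joint_velocities': array([ 0.0022356 , -0.00159253, -0.00343493,  0.00096588,  0.00225982,
        0.00012663]), 'tau': array([ 1.71212814e-03, -3.52371097e+01, -3.13679981e+01, -2.69011589e-04,
        8.03338015e-03,  2.11106209e-05]), 'ee_pos': array([0.18934205, 0.51598863, 0.24735838]), 'orientation': array([-5.49616164e-01, -3.09263340e+00,  2.72323780e-03]), 'ft_force': array([-0.30037427, -0.05688101, -0.0819486 ]), 'moment': array([-0.01040562,  0.01518329, -0.01575935]), 'gripper_force': 0.0, 'width': 0.08502752195074555}
```

View pics/top.png

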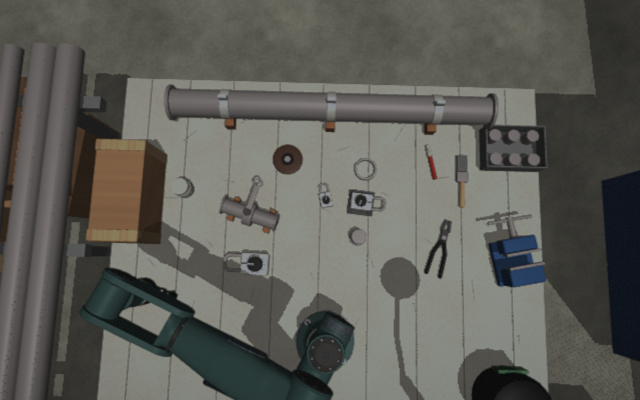

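View pics/scene.png

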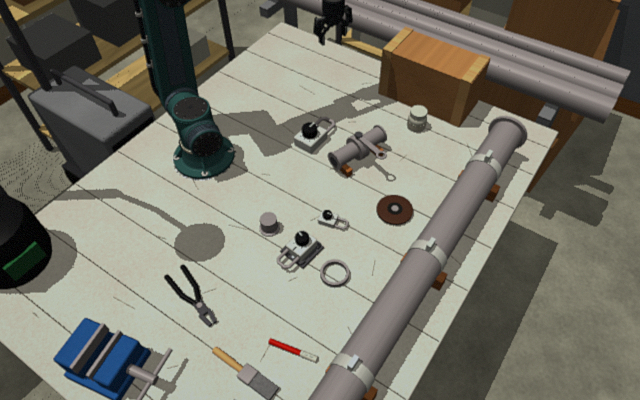

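Candidates for the lock, as top-view pixels: (250,263) is the large one on the bare bench, (326,197) is the small one, and (362,202) is the middle-sized one in the dark nest, next to the ring and ferrule. I choose (362,202) and check it in a close crop.

```bash
python3 - <<'E'
from h import *
d=grab("top"); s=grab("scene")
c1=cv2.resize(d["im"][175:230,330:400],None,fx=7,fy=7,interpolation=cv2.INTER_CUBIC)
c2=cv2.resize(s["im"][215:285,265:335],(385,385),interpolation=cv2.INTER_CUBIC)
c1=c1[:385,:400]; cv2.imwrite("pics/c.png",np.hstack([c1,c2]))
print("lock dial",ray(d,361,200,.07),ray(s,302,238,.07))
print("eye",ray(d,257,180,.115),ray(s,391,178,.115),"hub",ray(d,249,209,.1))
for n,(u,v) in dict(ring=(364,169),ferr=(357,236),small=(326,197),large=(255,263),disc=(288,159)).items(): print(n,ray(d,u,v,.02))
E
```

```text
lock dial [ 0.50420615 -0.11658522  0.07      ] [ 0.50864345 -0.12223485  0.07      ]
eye [0.55868591 0.25413759 0.115     ] [0.62396714 0.18191757 0.115     ] hub [0.45711796 0.27958042 0.1       ]
ring [ 0.6293708  -0.13080727  0.02      ]
ferr [ 0.37715441 -0.10842039  0.02      ]
small [0.51897599 0.00936417 0.02      ]
large [0.26894364 0.26159139 0.02      ]
disc [0.65980691 0.15639054 0.02      ]
```

View pics/c.png

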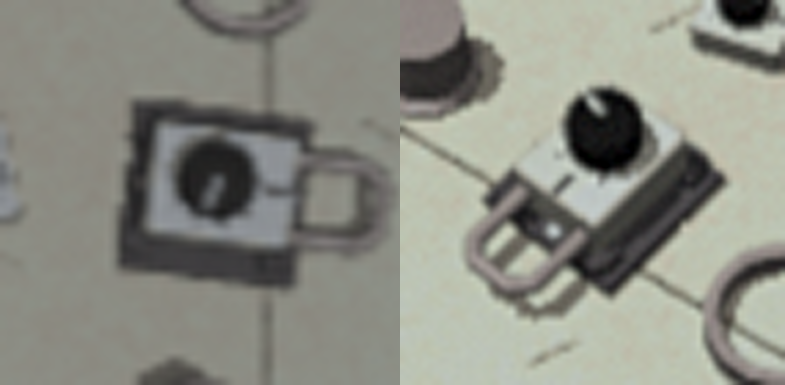

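```bash
cat >> h.py <<'E'
def plan(p,yaw,n,step=None):
    """rows from here to TCP p, tool down, tool-y heading yaw (deg); commanded pose ~ measured"""
    s=r.sense(); P=np.array(s["ee_pos"]); M=R.from_rotvec(s["orientation"]).as_matrix()
    y=np.array([np.cos(np.radians(yaw)),np.sin(np.radians(yaw)),0]); z=np.array([0,0,-1.])
    G=np.c_[np.cross(y,z),y,z]; w=R.from_matrix(M.T@G).as_rotvec()
    d=(np.array(p)-P)/n
    print("per row mm",np.linalg.norm(d)*1e3,"deg",np.degrees(np.linalg.norm(w))/n)
    for i in range(n):
        Mi=M@R.from_rotvec(w*i/n).as_matrix()
        print(i,np.round(Mi.T@d/.12,3).tolist(),np.round(w/n/np.pi,4).tolist())
    print("yaw now",np.degrees(np.arctan2(M[1,1],M[0,1])),"tilt",np.degrees(np.arccos(-M[2,2])))
E
python3 - <<'E'
from h import *
plan((.506,-.119,.247),-23,20)
d=grab("top"); s=grab("scene")
c1=cv2.resize(d["im"][165:235,210:285],(375,350),interpolation=cv2.INTER_CUBIC)
c2=cv2.resize(s["im"][120:190,325:400],(375,350),interpolation=cv2.INTER_CUBIC)
cv2.imwrite("pics/v.png",np.hstack([c1,c2]))
E
```

```text
per row mm 35.48206455109846 deg 4.642170378807613
0 [-0.215, -0.203, 0.001] [-0.0, 0.0, 0.0258]
1 [-0.231, -0.185, 0.0] [-0.0, 0.0, 0.0258]
2 [-0.245, -0.166, 0.0] [-0.0, 0.0, 0.0258]
3 [-0.258, -0.145, 0.0] [-0.0, 0.0, 0.0258]
4 [-0.268, -0.124, 0.0] [-0.0, 0.0, 0.0258]
5 [-0.278, -0.102, 0.0] [-0.0, 0.0, 0.0258]
6 [-0.285, -0.079, 0.0] [-0.0, 0.0, 0.0258]
7 [-0.29, -0.056, 0.0] [-0.0, 0.0, 0.0258]
8 [-0.294, -0.032, 0.0] [-0.0, 0.0, 0.0258]
9 [-0.296, -0.008, 0.0] [-0.0, 0.0, 0.0258]
10 [-0.295, 0.016, 0.0] [-0.0, 0.0, 0.0258]
11 [-0.293, 0.04, 0.0] [-0.0, 0.0, 0.0258]
12 [-0.289, 0.063, 0.0] [-0.0, 0.0, 0.0258]
13 [-0.283, 0.086, 0.0] [-0.0, 0.0, 0.0258]
14 [-0.275, 0.109, 0.0] [-0.0, 0.0, 0.0258]
15 [-0.265, 0.131, 0.0] [-0.0, 0.0, 0.0258]
16 [-0.254, 0.152, 0.0] [-0.0, 0.0, 0.0258]
17 [-0.241, 0.172, 0.0] [-0.0, 0.0, 0.0258]
18 [-0.226, 0.191, 0.0] [-0.0, 0.0, 0.0258]
19 [-0.21, 0.209, 0.0] [-0.0, 0.0, 0.0258]
yaw now 69.84339445690911 tilt 0.06212352739480721
```

View pics/v.png

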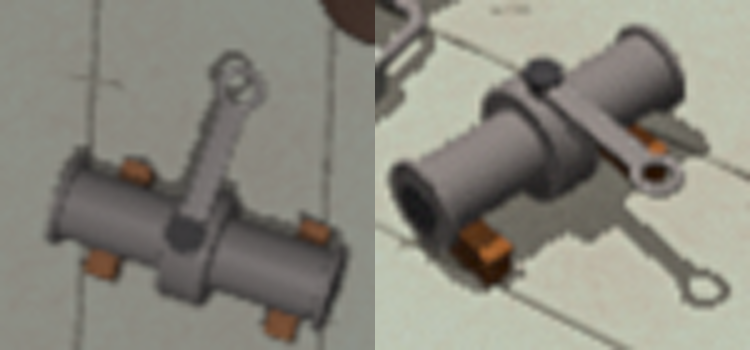

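The crop confirms the nested lock, dial at about (215,180) and pointer towards the image bottom. Scene pixel (391,178) was the eye's shadow. The real eye is at scene (381,154) and top (257,180). Now I move over the lock.

Request:
{"method": "arm_command", "body": {"commands": [{"delta_pos": [-0.215, -0.203, 0], "rotation": [0, 0, 0.0258]}, {"delta_pos": [-0.231, -0.185, 0], "rotation": [0, 0, 0.0258]}, {"delta_pos": [-0.245, -0.166, 0], "rotation": [0, 0, 0.0258]}, {"delta_pos": [-0.258, -0.145, 0], "rotation": [0, 0, 0.0258]}, {"delta_pos": [-0.268, -0.124, 0], "rotation": [0, 0, 0.0258]}]}}

```text
time_s: 0.77
ee_pos: [0.269, 0.3561, 0.2484]
orientation: [1.166, 2.917, 0.001]
ft_force: [0.3, -0.1, 0.1]
width: 0.0852
gripper_force: 0.0
```

Request:
{"method": "arm_command", "body": {"commands": [{"delta_pos": [-0.278, -0.102, 0], "rotation": [0, 0, 0.0258]}, {"delta_pos": [-0.285, -0.079, 0], "rotation": [0, 0, 0.0258]}, {"delta_pos": [-0.29, -0.056, 0], "rotation": [0, 0, 0.0258]}, {"delta_pos": [-0.294, -0.032, 0], "rotation": [0, 0, 0.0258]}, {"delta_pos": [-0.296, -0.008, 0], "rotation": [0, 0, 0.0258]}]}}

```text
time_s: 1.18
ee_pos: [0.3481, 0.197, 0.2486]
orientation: [1.729, 2.622, 0.001]
ft_force: [0.5, 0.2, -0.7]
width: 0.0856
gripper_force: 0.0
```

Request:
{"method": "arm_command", "body": {"commands": [{"delta_pos": [-0.295, 0.016, 0], "rotation": [0, 0, 0.0258]}, {"delta_pos": [-0.293, 0.04, 0], "rotation": [0, 0, 0.0258]}, {"delta_pos": [-0.289, 0.063, 0], "rotation": [0, 0, 0.0258]}, {"delta_pos": [-0.283, 0.086, 0], "rotation": [0, 0, 0.0258]}, {"delta_pos": [-0.275, 0.109, 0], "rotation": [0, 0, 0.0258]}]}}

```text
time_s: 1.6
ee_pos: [0.4272, 0.038, 0.2486]
orientation: [2.222, 2.22, 0.001]
ft_force: [1.3, 1.0, 1.0]
width: 0.0854
gripper_force: 0.0
```

Request:
{"method": "arm_command", "body": {"commands": [{"delta_pos": [-0.265, 0.131, 0], "rotation": [0, 0, 0.0258]}, {"delta_pos": [-0.254, 0.152, 0], "rotation": [0, 0, 0.0258]}, {"delta_pos": [-0.241, 0.172, 0], "rotation": [0, 0, 0.0258]}, {"delta_pos": [-0.226, 0.191, 0], "rotation": [0, 0, 0.0258]}, {"delta_pos": [-0.21, 0.209, 0], "rotation": [0, 0, 0.0258]}]}}

```text
time_s: 2.02
ee_pos: [0.5064, -0.121, 0.2484]
orientation: [2.624, 1.727, 0.001]
ft_force: [0.1, 0.0, 1.4]
width: 0.0855
gripper_force: 0.0
```

Request:
{"method": "arm_command", "body": {"commands": [{"delta_pos": [0, 0, 0], "rotation": [0, 0, 0]}, {"delta_pos": [0, 0, 0], "rotation": [0, 0, 0]}]}}

```text
time_s: 2.18
ee_pos: [0.5061, -0.1207, 0.2475]
orientation: [-2.621, -1.729, 0.001]
ft_force: [-0.8, 0.1, -0.1]
width: 0.0854
gripper_force: 0.0
```

```bash
python3 - <<'E'
from h import *
d=grab("wrist","w1.png"); s=grab("scene"); print("eye",ray(s,381,154.4,.115)); print(r.sense()["joint_positions"])
np.savez("w1.npz",o=d["o"],Rm=d["Rm"],camera_matrix=d["camera_matrix"])
E
```

```text
eye [0.54949706 0.24941808 0.115     ]
[-3.40251947e-01  1.95277737e-02  1.44190931e+00  6.35310068e-04
  1.68090714e+00  6.12832831e-02]
```

View pics/w1.png

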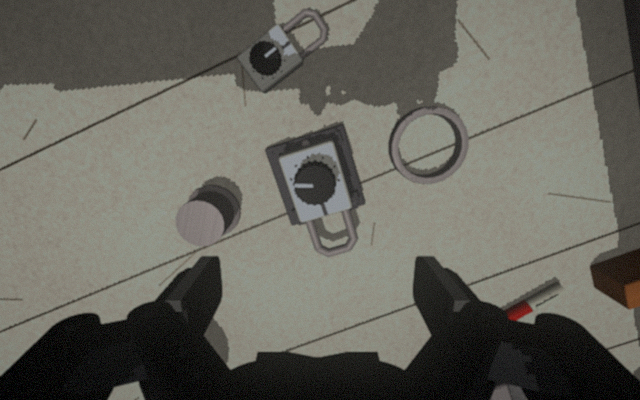

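The wrist view shows the lock: dial (314,183), pointer towards (296,185), index rib (324,210), crown (332,250).

```bash
python3 - <<'E'
from h import *
d=dict(np.load("w1.npz"))
im=cv2.imread("pics/w1.png")
g=im[120:265,255:375].max(2)
m=(im.min(2)>125); m[:, :]=m
n,l,st,c=cv2.connectedComponentsWithStats(((im[...,0]>135)&(im[...,0].astype(int)-im[...,2]>-2)).astype(np.uint8)[130:235,270:365])
print([(st[i].tolist(),c[i].round(1).tolist()) for i in range(1,n) if st[i][4]>30])
dm=cv2.inRange(im,(0,0,0),(40,40,40))[150:212,288:345]
n,l,st,c=cv2.connectedComponentsWithStats(dm); i=1+st[1:,4].argmax(); print("dial",st[i],c[i]+[288,150])
dial=ray(d,314,183,.07);pt=ray(d,295.5,185,.071);cr=ray(d,332.5,248,.027)
print("dial",dial,"ptr",pt,"crown",cr)
C=np.array([ray(d,*p,.044) for p in((298,224),(353,211),(339,140),(281,155))]);print(C,C.mean(0),np.linalg.norm(C-np.roll(C,1,0),axis=1))
ax=(C[0]+C[1]-C[2]-C[3])/2; ang=lambda v:np.degrees(np.arctan2(v[1],v[0]))
print("lock x",ang(ax),"crown-dial",ang(cr-dial),np.linalg.norm((cr-dial)[:2]),"ptr",ang(pt-dial))
cv2.imwrite("pics/w1c.png",cv2.resize(im[125:265,255:375],None,fx=4,fy=4,interpolation=cv2.INTER_CUBIC))
E
```

```text
[([10, 13, 57, 79, 1118], [34.5, 49.3]), ([55, 44, 25, 40, 468], [68.1, 68.6])]
dial [15 11 25  8 63] [315.19047619 164.44444444]
dial [ 0.5054031  -0.11532433  0.07      ] ptr [ 0.48844628 -0.10996762  0.071     ] crown [ 0.49063154 -0.20265971  0.027     ]
[[ 0.46921581 -0.15501005  0.044     ]
 [ 0.52912064 -0.16465758  0.044     ]
 [ 0.54342442 -0.08976639  0.044     ]
 [ 0.48360094 -0.08049718  0.044     ]] [ 0.50634046 -0.1224828   0.044     ] [0.07588873 0.06067671 0.07624493 0.06053732]
lock x -100.86975748203025 crown-dial -99.59992533108131 0.0885757756197013 ptr 162.46852164546718
```

View pics/w1c.png

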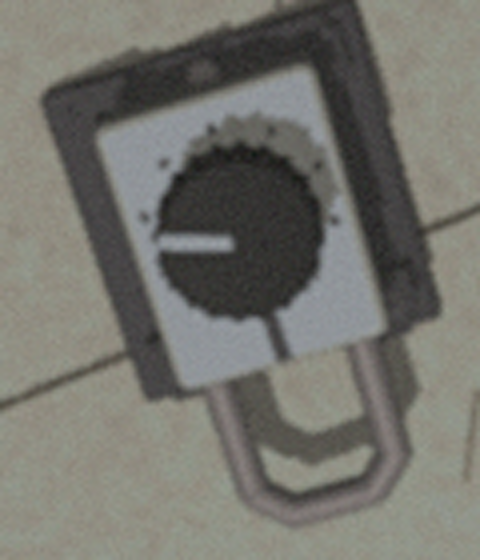

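Block sides come out at 76 × 60.6 mm, so this is the middle-sized lock. Lock x points to −101°, and the dial sits 3 clicks clockwise of home. Next: go down and grip the dial.

Request:
{"method": "arm_command", "body": {"commands": [{"delta_pos": [0.02, 0, 0.32], "rotation": [0, 0, 0]}, {"delta_pos": [0, 0, 0.32], "rotation": [0, 0, 0]}, {"delta_pos": [0, 0, 0.32], "rotation": [0, 0, 0]}, {"delta_pos": [0, 0, 0.31], "rotation": [0, 0, 0]}, {"delta_pos": [0, 0, 0.25], "rotation": [0, 0, 0]}], "gripper": 0.15, "squeeze": 30}}

```text
time_s: 2.7
ee_pos: [0.5053, -0.1149, 0.0636]
orientation: [-2.616, -1.736, 0.001]
ft_force: [0.5, -0.1, -0.6]
width: 0.0724
gripper_force: 0.0
```

Request:
{"method": "arm_command", "body": {"commands": [{"delta_pos": [0, 0, 0], "rotation": [0, 0, 0]}, {"delta_pos": [0, 0, 0], "rotation": [0, 0, 0]}, {"delta_pos": [0, 0, 0], "rotation": [0, 0, 0]}, {"delta_pos": [0, 0, 0], "rotation": [0, 0, 0]}, {"delta_pos": [0, 0, 0], "rotation": [0, 0, 0]}], "gripper": 1}}

```text
time_s: 3.12
ee_pos: [0.5067, -0.1161, 0.0682]
orientation: [-2.619, -1.734, -0.001]
ft_force: [-6.2, 4.0, 0.5]
width: 0.0387
gripper_force: 31.2
```

Request:
{"method": "arm_command", "body": {"commands": [{"delta_pos": [0, 0, 0], "rotation": [0, 0, 0]}, {"delta_pos": [0, 0, 0], "rotation": [0, 0, 0]}, {"delta_pos": [0, 0, 0], "rotation": [0, 0, 0]}]}}

```text
time_s: 3.37
ee_pos: [0.5067, -0.1161, 0.0682]
orientation: [-2.619, -1.733, -0.001]
ft_force: [-4.4, 2.8, 0.1]
width: 0.0388
gripper_force: 31.3
```

Request:
{"method": "arm_command", "body": {"commands": [{"delta_pos": [0, 0, 0], "rotation": [0, 0, -0.0395]}, {"delta_pos": [0, 0, 0], "rotation": [0, 0, -0.0395]}, {"delta_pos": [0, 0, 0], "rotation": [0, 0, -0.0395]}, {"delta_pos": [0, 0, 0], "rotation": [0, 0, -0.0395]}, {"delta_pos": [0, 0, 0], "rotation": [0, 0, -0.0395]}]}}

```text
time_s: 3.78
ee_pos: [0.5055, -0.116, 0.0682]
orientation: [-1.956, -2.455, 0.001]
ft_force: [-8.7, 2.8, 3.7]
width: 0.039
gripper_force: 31.7
```

Request:
{"method": "arm_command", "body": {"commands": [{"delta_pos": [0, 0, 0], "rotation": [0, 0, 0]}, {"delta_pos": [0, 0, 0], "rotation": [0, 0, -0.0395]}, {"delta_pos": [0, 0, 0], "rotation": [0, 0, -0.0395]}, {"delta_pos": [0, 0, 0], "rotation": [0, 0, -0.0395]}, {"delta_pos": [0, 0, 0], "rotation": [0, 0, -0.0395]}]}}

```text
time_s: 4.2
ee_pos: [0.5048, -0.1165, 0.0684]
orientation: [-1.292, -2.859, 0.003]
ft_force: [-10.2, 2.7, 5.8]
width: 0.0388
gripper_force: 31.7
```

Request:
{"method": "arm_command", "body": {"commands": [{"delta_pos": [0, 0, 0], "rotation": [0, 0, -0.0395]}, {"delta_pos": [0, 0, 0], "rotation": [0, 0, 0]}, {"delta_pos": [0, 0, 0], "rotation": [0, 0, -0.0395]}, {"delta_pos": [0, 0, 0], "rotation": [0, 0, -0.0395]}, {"delta_pos": [0, 0, 0], "rotation": [0, 0, -0.0395]}]}}

```text
time_s: 4.62
ee_pos: [0.5048, -0.1173, 0.0687]
orientation: [-0.551, -3.089, 0.003]
ft_force: [-11.8, -0.0, 5.6]
width: 0.0386
gripper_force: 31.8
```

Request:
{"method": "arm_command", "body": {"commands": [{"delta_pos": [0, 0, 0], "rotation": [0, 0, -0.0395]}, {"delta_pos": [0, 0, 0], "rotation": [0, 0, -0.0395]}, {"delta_pos": [0, 0, 0], "rotation": [0, 0, 0]}, {"delta_pos": [0, 0, 0], "rotation": [0, 0, 0]}]}}

```text
time_s: 4.95
ee_pos: [0.5049, -0.1178, 0.0687]
orientation: [-0.174, -3.133, 0.004]
ft_force: [-11.0, -0.5, 6.2]
width: 0.0389
gripper_force: 31.7
```

Request:
{"method": "arm_command", "body": {"commands": [{"delta_pos": [0, 0, 0], "rotation": [0, 0, 0]}, {"delta_pos": [0, 0, 0], "rotation": [0, 0, 0]}, {"delta_pos": [0, 0, 0], "rotation": [0, 0, 0]}, {"delta_pos": [0, 0, 0], "rotation": [0, 0, 0]}], "gripper": 0.2}}

```text
time_s: 5.28
ee_pos: [0.5083, -0.1173, 0.0676]
orientation: [0.174, 3.133, -0.001]
ft_force: [-0.2, 0.3, -0.4]
width: 0.0682
gripper_force: 0.0
```

Request:
{"method": "arm_command", "body": {"commands": [{"delta_pos": [0, 0, -0.3], "rotation": [0, 0, 0]}, {"delta_pos": [0, 0, -0.3], "rotation": [0, 0, 0]}, {"delta_pos": [0, 0, -0.3], "rotation": [0, 0, 0]}, {"delta_pos": [0, 0, 0], "rotation": [0, 0, 0]}, {"delta_pos": [0, 0, 0], "rotation": [0, 0, 0]}]}}

```text
time_s: 5.7
ee_pos: [0.509, -0.1176, 0.1779]
orientation: [0.174, 3.129, -0.003]
ft_force: [-1.0, -0.2, -1.0]
width: 0.0684
gripper_force: 0.0
```

```bash
python3 - <<'E'
from h import *
d=grab("wrist","w2.png"); np.savez("w2.npz",o=d["o"],Rm=d["Rm"],camera_matrix=d["camera_matrix"])
plan((.490,-.2065,.10),79,4); print(r.sense()["ee_pos"],r.sense()["joint_positions"])
E
```

```text
per row mm 29.529881033738484 deg 1.156675257595825
0 [0.016, -0.189, 0.157] [-0.0, 0.0003, 0.0064]
1 [0.012, -0.189, 0.157] [-0.0, 0.0003, 0.0064]
2 [0.008, -0.19, 0.157] [-0.0, 0.0003, 0.0064]
3 [0.005, -0.19, 0.157] [-0.0, 0.0003, 0.0064]
yaw now 83.62308001468612 tilt 0.1818163450947485
[ 0.5076424  -0.11714912  0.17521561] [-3.35751277e-01  4.66593615e-02  1.55907550e+00  1.60719420e-04
  1.53268856e+00 -1.79525608e+00]
```

View pics/w2.png

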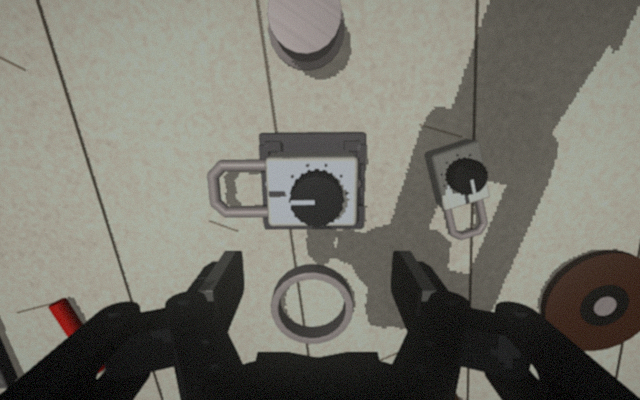

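The pointer (291→315, 203) lies along the lock's axis, towards the index rib at (277,194), so the dial is home. The crown bar is at (213,190).

```bash
python3 - <<'E'
from h import *
d=dict(np.load("w2.npz"))
print("crown",ray(d,213,189,.027),"ptr",ray(d,292,203,.071)-ray(d,314,203,.071),"exp",np.array([.5063,-.1225])+.086*np.array([np.cos(np.radians(-101)),np.sin(np.radians(-101))]))
C=np.array([ray(d,*p,.044) for p in((267,158),(267,228),(357,228),(356,156))]);print(C,C.mean(0))
E
```

```text
crown [ 0.49640152 -0.20813296  0.027     ] ptr [-0.00181631 -0.01636663  0.        ] exp [ 0.48989043 -0.20691994]
[[ 0.47250999 -0.15381274  0.044     ]
 [ 0.53172981 -0.16304245  0.044     ]
 [ 0.54020846 -0.08657047  0.044     ]
 [ 0.47880208 -0.08269604  0.044     ]] [ 0.50581259 -0.12153043  0.044     ]
```

Request:
{"method": "arm_command", "body": {"commands": [{"delta_pos": [0.007, -0.19, 0.156], "rotation": [0, 0, 0.005]}, {"delta_pos": [0.007, -0.19, 0.156], "rotation": [0, 0, 0.005]}, {"delta_pos": [0.007, -0.19, 0.156], "rotation": [0, 0, 0.005]}, {"delta_pos": [0.007, -0.19, 0.156], "rotation": [0, 0, 0.005]}, {"delta_pos": [0, 0, 0], "rotation": [0, 0, 0]}], "gripper": 0.42}}

```text
time_s: 6.17
ee_pos: [0.4869, -0.2082, 0.0921]
orientation: [-0.279, -3.118, -0.005]
ft_force: [-0.3, 0.2, -0.3]
width: 0.0497
gripper_force: 0.0
```

```bash
python3 - <<'E'
from h import *
d=grab("wrist","w3.png"); np.savez("w3.npz",o=d["o"],Rm=d["Rm"],camera_matrix=d["camera_matrix"])
plan((.494,-.2075,.026),80,2); print(r.sense()["ee_pos"])
E
```

```text
per row mm 34.2030211993501 deg 0.28547955088691973
0 [-0.027, 0.001, 0.284] [0.0005, -0.0014, -0.0004]
1 [-0.026, 0.001, 0.284] [0.0005, -0.0014, -0.0004]
yaw now 79.84330735270389 tilt 0.5492678995169645
[ 0.48819781 -0.20690231  0.09415691]
```

View pics/w3.png

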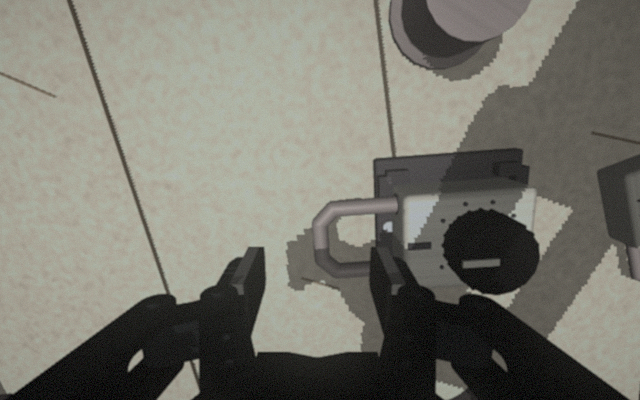

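The crown bar centre is at about (321,239), between its legs at v≈206 and 269.

```bash
python3 - <<'E'
from h import *
d=dict(np.load("w3.npz"))
a=ray(d,321.5,238.5,.027); print("crown",a,"legs",ray(d,355,206,.027),ray(d,350,270,.027))
plan((a[0],a[1],.026),80,3); print(r.sense()["ee_pos"])
E
```

```text
crown [ 0.49472439 -0.20624094  0.027     ] legs [ 0.47733023 -0.1822016   0.027     ] [ 0.51961776 -0.19175917  0.027     ]
per row mm 22.8239584246231 deg 0.1903197005912798
0 [-0.019, 0.004, 0.189] [0.0003, -0.001, -0.0003]
1 [-0.019, 0.005, 0.189] [0.0003, -0.001, -0.0003]
2 [-0.018, 0.005, 0.189] [0.0003, -0.001, -0.0003]
yaw now 79.84330735270389 tilt 0.5492678995169645
[ 0.48819781 -0.20690231  0.09415691]
```

Request:
{"method": "arm_command", "body": {"commands": [{"delta_pos": [-0.055, 0.005, 0.07], "rotation": [0, 0, 0]}, {"delta_pos": [0, 0, 0.16], "rotation": [0, 0, 0]}, {"delta_pos": [0, 0, 0.16], "rotation": [0, 0, 0]}, {"delta_pos": [0, 0, 0.16], "rotation": [0, 0, 0]}, {"delta_pos": [0, 0, 0], "rotation": [0, 0, 0]}]}}

```text
time_s: 6.63
ee_pos: [0.496, -0.2048, 0.0289]
orientation: [-0.27, -3.123, -0.006]
ft_force: [-0.4, -0.2, -1.5]
width: 0.0496
gripper_force: 0.0
```

Request:
{"method": "arm_command", "body": {"commands": [{"delta_pos": [0, 0, 0], "rotation": [0, 0, 0]}, {"delta_pos": [0, 0, 0], "rotation": [0, 0, 0]}, {"delta_pos": [0, 0, 0], "rotation": [0, 0, 0]}, {"delta_pos": [0, 0, 0], "rotation": [0, 0, 0]}, {"delta_pos": [0, 0, 0], "rotation": [0, 0, 0]}], "gripper": 1, "squeeze": 30}}

```text
time_s: 7.05
ee_pos: [0.4978, -0.208, 0.0346]
orientation: [0.27, 3.13, -0.003]
ft_force: [-4.4, -0.6, 6.1]
width: 0.0093
gripper_force: 38.8
```

Request:
{"method": "arm_command", "body": {"commands": [{"delta_pos": [0, 0, 0], "rotation": [0, 0, 0]}, {"delta_pos": [0, 0, 0], "rotation": [0, 0, 0]}, {"delta_pos": [0, 0, 0], "rotation": [0, 0, 0]}]}}

```text
time_s: 7.3
ee_pos: [0.4979, -0.2081, 0.0345]
orientation: [0.271, 3.129, -0.002]
ft_force: [-4.4, 0.1, 6.3]
width: 0.0091
gripper_force: 39.1
```

Request:
{"method": "arm_command", "body": {"commands": [{"delta_pos": [0, -0.04, 0], "rotation": [0, 0, 0]}, {"delta_pos": [0, -0.05, 0], "rotation": [0, 0, 0]}, {"delta_pos": [0, -0.05, 0], "rotation": [0, 0, 0]}, {"delta_pos": [0, 0, 0], "rotation": [0, 0, 0]}]}}

```text
time_s: 7.63
ee_pos: [0.4951, -0.225, 0.0341]
orientation: [0.274, 3.129, -0.002]
ft_force: [-4.2, -1.2, 4.8]
width: 0.0093
gripper_force: 40.7
```

Request:
{"method": "arm_command", "body": {"commands": [{"delta_pos": [0, -0.05, 0], "rotation": [0, 0, 0]}, {"delta_pos": [0, -0.05, 0], "rotation": [0, 0, 0]}, {"delta_pos": [0, -0.03, 0], "rotation": [0, 0, 0]}, {"delta_pos": [0, 0, 0], "rotation": [0, 0, 0]}]}}

```text
time_s: 7.97
ee_pos: [0.493, -0.2383, 0.0329]
orientation: [0.275, 3.128, 0.006]
ft_force: [-0.1, 5.1, 3.8]
width: 0.0091
gripper_force: 40.3
```

Request:
{"method": "arm_command", "body": {"commands": [{"delta_pos": [0, -0.04, 0], "rotation": [0, 0, 0]}, {"delta_pos": [0, -0.03, 0], "rotation": [0, 0, 0]}, {"delta_pos": [0, 0, 0], "rotation": [0, 0, 0]}, {"delta_pos": [0, 0, 0], "rotation": [0, 0, 0]}]}}

```text
time_s: 8.3
ee_pos: [0.4926, -0.2391, 0.0312]
orientation: [0.273, 3.128, 0.029]
ft_force: [6.5, 22.1, 2.5]
width: 0.009
gripper_force: 39.9
```

The shackle is at its stop: 31 mm of travel, then 22 N. I relax the pull, release and rise.

Request:
{"method": "arm_command", "body": {"commands": [{"delta_pos": [0, 0.05, 0], "rotation": [0, 0, 0]}, {"delta_pos": [0, 0, 0], "rotation": [0, 0, 0]}]}}

```text
time_s: 8.47
ee_pos: [0.4922, -0.2383, 0.0317]
orientation: [-0.272, -3.129, -0.01]
ft_force: [0.2, 9.3, 1.2]
width: 0.0091
gripper_force: 39.6
```

Request:
{"method": "arm_command", "body": {"commands": [{"delta_pos": [0, 0, 0], "rotation": [0, 0, 0]}, {"delta_pos": [0, 0, 0], "rotation": [0, 0, 0]}, {"delta_pos": [0, 0, 0], "rotation": [0, 0, 0]}, {"delta_pos": [0, 0, 0], "rotation": [0, 0, 0]}], "gripper": 0.42}}

```text
time_s: 8.8
ee_pos: [0.4919, -0.2426, 0.0329]
orientation: [0.275, 3.129, -0.001]
ft_force: [0.0, 0.2, -0.1]
width: 0.0493
gripper_force: 0.0
```

Request:
{"method": "arm_command", "body": {"commands": [{"delta_pos": [0, 0, -0.2], "rotation": [0, 0, 0]}, {"delta_pos": [0, 0, -0.3], "rotation": [0, 0, 0]}, {"delta_pos": [0, 0, -0.3], "rotation": [0, 0, 0]}, {"delta_pos": [0, 0, -0.3], "rotation": [0, 0, 0]}, {"delta_pos": [0, 0, 0], "rotation": [0, 0, 0]}]}}

```text
time_s: 9.22
ee_pos: [0.4956, -0.2448, 0.1747]
orientation: [0.274, 3.114, -0.013]
ft_force: [1.3, -0.5, 0.9]
width: 0.0499
gripper_force: 0.0
```

```bash
python3 - <<'E'
from h import *
d=grab("wrist","w4.png"); np.savez("w4.npz",o=d["o"],Rm=d["Rm"],camera_matrix=d["camera_matrix"])
plan((.506,-.122,.155),-10,13); print(r.sense()["ee_pos"],r.sense()["joint_positions"])
E
```

```text
per row mm 9.511841947207241 deg 6.919035442136758
0 [0.006, 0.078, 0.01] [0.0001, 0.0003, 0.0384]
1 [0.016, 0.077, 0.01] [0.0001, 0.0003, 0.0384]
2 [0.025, 0.075, 0.01] [0.0001, 0.0003, 0.0384]
3 [0.034, 0.071, 0.01] [0.0001, 0.0003, 0.0384]
4 [0.042, 0.066, 0.01] [0.0001, 0.0003, 0.0384]
5 [0.05, 0.061, 0.01] [0.0001, 0.0003, 0.0384]
6 [0.057, 0.054, 0.01] [0.0001, 0.0003, 0.0384]
7 [0.063, 0.047, 0.01] [0.0001, 0.0003, 0.0384]
8 [0.068, 0.039, 0.01] [0.0001, 0.0003, 0.0384]
9 [0.072, 0.031, 0.01] [0.0001, 0.0003, 0.0384]
10 [0.076, 0.022, 0.01] [0.0001, 0.0003, 0.0384]
11 [0.078, 0.013, 0.01] [0.0001, 0.0003, 0.0384]
12 [0.079, 0.003, 0.01] [0.0001, 0.0003, 0.0384]
yaw now 79.94363911427341 tilt 0.7143093005928886
[ 0.49445279 -0.24406118  0.17106327] [-5.61250109e-01  1.09700648e-01  1.49999675e+00 -1.62186653e-04
  1.51942926e+00 -1.95655032e+00]
```

View pics/w4.png

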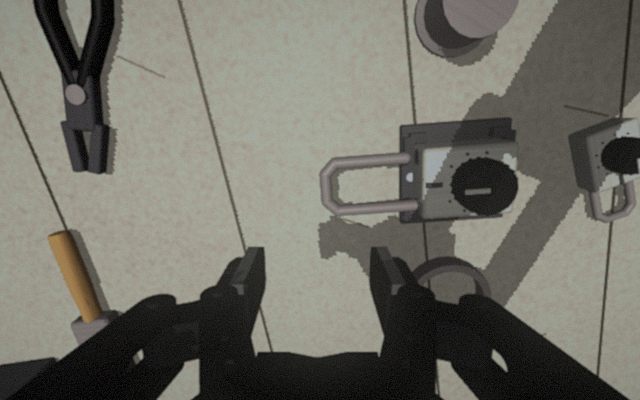

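The shackle is out (crown at (327,186), clear of the block) and the dial is still home. Next I turn to grip across the body.

Request:
{"method": "arm_command", "body": {"commands": [{"delta_pos": [0.006, 0.078, 0.01], "rotation": [0, 0, 0.0384]}, {"delta_pos": [0.016, 0.077, 0.01], "rotation": [0, 0, 0.0384]}, {"delta_pos": [0.025, 0.075, 0.01], "rotation": [0, 0, 0.0384]}, {"delta_pos": [0.034, 0.071, 0.01], "rotation": [0, 0, 0.0384]}, {"delta_pos": [0.042, 0.066, 0.01], "rotation": [0, 0, 0.0384]}], "gripper": 0.08}}

```text
time_s: 9.68
ee_pos: [0.4955, -0.1946, 0.1572]
orientation: [-1.2, -2.901, -0.0]
ft_force: [-0.6, 0.4, -0.1]
width: 0.0786
gripper_force: 0.0
```

Request:
{"method": "arm_command", "body": {"commands": [{"delta_pos": [0.05, 0.061, 0.01], "rotation": [0, 0, 0.0384]}, {"delta_pos": [0.057, 0.054, 0.01], "rotation": [0, 0, 0.0384]}, {"delta_pos": [0.063, 0.047, 0.01], "rotation": [0, 0, 0.0384]}, {"delta_pos": [0.068, 0.039, 0.01], "rotation": [0, 0, 0.0384]}, {"delta_pos": [0.072, 0.031, 0.01], "rotation": [0, 0, 0.0384]}]}}

```text
time_s: 10.1
ee_pos: [0.4997, -0.1476, 0.1512]
orientation: [-2.008, -2.414, 0.001]
ft_force: [-0.2, 0.1, -0.6]
width: 0.0787
gripper_force: 0.0
```

Request:
{"method": "arm_command", "body": {"commands": [{"delta_pos": [0.076, 0.022, 0.01], "rotation": [0, 0, 0.0384]}, {"delta_pos": [0.078, 0.013, 0.01], "rotation": [0, 0, 0.0384]}, {"delta_pos": [0.079, 0.003, 0.01], "rotation": [0, 0, 0.0384]}, {"delta_pos": [0, 0, 0], "rotation": [0, 0, 0]}, {"delta_pos": [0, 0, 0], "rotation": [0, 0, 0]}]}}

```text
time_s: 10.52
ee_pos: [0.5025, -0.1195, 0.1481]
orientation: [-2.399, -2.026, 0.002]
ft_force: [-0.6, -0.5, -0.1]
width: 0.0786
gripper_force: 0.0
```

```bash
python3 - <<'E'
from h import *
plan((.506,-.1225,.031),-10,4); print(r.sense()["ee_pos"],r.sense()["joint_positions"])
d=grab("wrist","w5.png"); np.savez("w5.npz",o=d["o"],Rm=d["Rm"],camera_matrix=d["camera_matrix"])
E
```

```text
per row mm 29.30828786804547 deg 0.09076772492625063
0 [-0.005, 0.009, 0.244] [-0.0002, 0.0, 0.0005]
1 [-0.005, 0.009, 0.244] [-0.0002, 0.0, 0.0005]
2 [-0.005, 0.009, 0.244] [-0.0002, 0.0, 0.0005]
3 [-0.005, 0.008, 0.244] [-0.0002, 0.0, 0.0005]
yaw now -9.65459095918755 tilt 0.11184986169643858
[ 0.50248269 -0.1195314   0.14814277] [-3.43099620e-01  5.61331909e-02  1.60412480e+00 -4.09810466e-04
  1.48324365e+00 -1.74559065e-01]
```

View pics/w5.png

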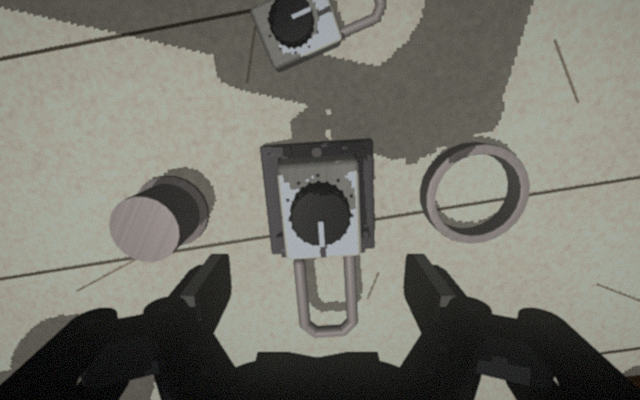

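The pointer (321,235) is on the index rib (323,250), the shackle is out, and the jaws are square to the body and clear of the ring and ferrule. Going down.

Request:
{"method": "arm_command", "body": {"commands": [{"delta_pos": [-0.02, 0.035, 0.2], "rotation": [0, 0, 0]}, {"delta_pos": [0, 0, 0.27], "rotation": [0, 0, 0]}, {"delta_pos": [0, 0, 0.27], "rotation": [0, 0, 0]}, {"delta_pos": [0, 0, 0.235], "rotation": [0, 0, 0]}, {"delta_pos": [0, 0, 0], "rotation": [0, 0, 0]}]}}

```text
time_s: 10.98
ee_pos: [0.5017, -0.1217, 0.0256]
orientation: [-2.394, -2.016, 0.011]
ft_force: [-1.2, 0.4, -1.6]
width: 0.0785
gripper_force: 0.0
```

Request:
{"method": "arm_command", "body": {"commands": [{"delta_pos": [0, 0, 0], "rotation": [0, 0, 0]}, {"delta_pos": [0, 0, 0], "rotation": [0, 0, 0]}, {"delta_pos": [0, 0, 0], "rotation": [0, 0, 0]}, {"delta_pos": [0, 0, 0], "rotation": [0, 0, 0]}, {"delta_pos": [0, 0, 0], "rotation": [0, 0, 0]}], "gripper": 1, "squeeze": 70}}

```text
time_s: 11.4
ee_pos: [0.5047, -0.1226, 0.0334]
orientation: [-2.4, -2.022, 0.006]
ft_force: [-7.7, 1.3, -1.9]
width: 0.0593
gripper_force: 75.2
```

Request:
{"method": "arm_command", "body": {"commands": [{"delta_pos": [0, 0, -0.05], "rotation": [0, 0, 0]}, {"delta_pos": [0, 0, -0.1], "rotation": [0, 0, 0]}, {"delta_pos": [0, 0, -0.15], "rotation": [0, 0, 0]}, {"delta_pos": [0, 0, 0], "rotation": [0, 0, 0]}, {"delta_pos": [0, 0, 0], "rotation": [0, 0, 0]}]}}

```text
time_s: 11.82
ee_pos: [0.5094, -0.1235, 0.0718]
orientation: [2.398, 2.018, 0.007]
ft_force: [-0.2, -0.4, -4.9]
width: 0.0592
gripper_force: 75.7
```

```bash
python3 - <<'E'
from h import *
t=grab("top"); s=grab("scene")
A=[];b=[]
for d,u,v in((t,257.3,179.8),(s,381,154.4)):
    w=ray(d,u,v,.1)-d["o"]; w/=np.linalg.norm(w); Q=np.eye(3)-np.outer(w,w); A.append(Q); b.append(Q@d["o"])
print("tri",np.linalg.lstsq(np.vstack(A),np.hstack(b),rcond=None)[0])
h1=ray(t,247,211.4,.118);h2=ray(s,325+(545-375)/5,120+72/5,.118)
e1=ray(t,257.3,179.8,.115);e2=ray(s,381,154.4,.115)
for h,e in((h1,e1),(h2,e2)): print(h,e,np.linalg.norm((e-h)[:2]))
plan((.5545,.2515,.2385),-10,12)
E
```

```text
tri [0.5546902  0.24909057 0.12008237]
[0.44652384 0.2829364  0.118     ] [0.55942905 0.25311923 0.115     ] 0.11677606267254273
[0.44657461 0.28372041 0.118     ] [0.54949706 0.24941808 0.115     ] 0.10848816058189101
per row mm 34.4620425851913 deg 0.015025744284040873
0 [0.262, -0.012, -0.118] [0.0, 0.0, 0.0001]
1 [0.262, -0.012, -0.118] [0.0, 0.0, 0.0001]
2 [0.262, -0.012, -0.118] [0.0, 0.0, 0.0001]
3 [0.262, -0.012, -0.118] [0.0, 0.0, 0.0001]
4 [0.262, -0.012, -0.118] [0.0, 0.0, 0.0001]
5 [0.262, -0.012, -0.118] [0.0, 0.0, 0.0001]
6 [0.262, -0.012, -0.118] [0.0, 0.0, 0.0001]
7 [0.262, -0.012, -0.118] [0.0, 0.0, 0.0001]
8 [0.262, -0.012, -0.118] [0.0, 0.0, 0.0001]
9 [0.262, -0.013, -0.118] [0.0, 0.0, 0.0001]
10 [0.262, -0.013, -0.118] [0.0, 0.0, 0.0001]
11 [0.262, -0.013, -0.118] [0.0, 0.0, 0.0001]
yaw now -9.83965238385487 tilt 0.08246347142717947
```

The eye comes out at (0.553, 0.252, 0.115), 110 mm from the hub, as it should be. Now I rise, then carry the lock across.

Request:
{"method": "arm_command", "body": {"commands": [{"delta_pos": [0, 0, -0.22], "rotation": [0, 0, 0]}, {"delta_pos": [0, 0, -0.33], "rotation": [0, 0, 0]}, {"delta_pos": [0, 0, -0.33], "rotation": [0, 0, 0]}, {"delta_pos": [0, 0, -0.33], "rotation": [0, 0, 0]}, {"delta_pos": [0, 0, -0.2], "rotation": [0, 0, 0]}]}}

```text
time_s: 12.33
ee_pos: [0.5078, -0.1229, 0.2418]
orientation: [2.4, 2.02, 0.005]
ft_force: [-0.2, -1.2, -4.2]
width: 0.0594
gripper_force: 77.2
```

Request:
{"method": "arm_command", "body": {"commands": [{"delta_pos": [0.1, -0.012, 0], "rotation": [0, 0, 0]}, {"delta_pos": [0.2, -0.012, 0], "rotation": [0, 0, 0]}, {"delta_pos": [0.26, -0.012, 0], "rotation": [0, 0, 0]}, {"delta_pos": [0.26, -0.012, 0], "rotation": [0, 0, 0]}, {"delta_pos": [0.26, -0.012, 0], "rotation": [0, 0, 0]}]}}

```text
time_s: 12.75
ee_pos: [0.5206, 0.0084, 0.2341]
orientation: [-2.401, -2.019, 0.005]
ft_force: [-0.4, -0.1, -5.0]
width: 0.0593
gripper_force: 77.0
```

Request:
{"method": "arm_command", "body": {"commands": [{"delta_pos": [0.26, -0.012, 0], "rotation": [0, 0, 0]}, {"delta_pos": [0.26, -0.012, 0], "rotation": [0, 0, 0]}, {"delta_pos": [0.26, -0.012, 0], "rotation": [0, 0, 0]}, {"delta_pos": [0.26, -0.012, 0], "rotation": [0, 0, 0]}, {"delta_pos": [0.26, -0.012, 0], "rotation": [0, 0, 0]}]}}

```text
time_s: 13.17
ee_pos: [0.5399, 0.1635, 0.2338]
orientation: [-2.401, -2.021, 0.007]
ft_force: [-0.1, -0.5, -4.5]
width: 0.0592
gripper_force: 77.0
```

Request:
{"method": "arm_command", "body": {"commands": [{"delta_pos": [0.26, -0.012, 0], "rotation": [0, 0, 0]}, {"delta_pos": [0.25, -0.012, 0], "rotation": [0, 0, 0]}, {"delta_pos": [0.15, -0.012, 0], "rotation": [0, 0, 0]}, {"delta_pos": [0.1, 0, 0], "rotation": [0, 0, 0]}, {"delta_pos": [0, 0, 0], "rotation": [0, 0, 0]}]}}

```text
time_s: 13.58
ee_pos: [0.5515, 0.2546, 0.2341]
orientation: [-2.398, -2.025, 0.006]
ft_force: [-0.6, -0.4, -5.0]
width: 0.0593
gripper_force: 77.0
```

Request:
{"method": "arm_command", "body": {"commands": [{"delta_pos": [0, 0, 0], "rotation": [0, 0, 0]}, {"delta_pos": [0, 0, 0], "rotation": [0, 0, 0]}, {"delta_pos": [0, 0, 0], "rotation": [0, 0, 0]}]}}

```text
time_s: 13.83
ee_pos: [0.5527, 0.2506, 0.2372]
orientation: [2.405, 2.021, -0.002]
ft_force: [-0.3, 0.3, -5.2]
width: 0.0592
gripper_force: 77.0
```

```bash
python3 - <<'E'
from h import *
plan((.553,.2515,.2385),-10,2); print(r.sense()["ee_pos"])
E
```

```text
per row mm 0.802556501257737 deg 0.04270200772476193
0 [0.004, 0.001, -0.005] [-0.0001, 0.0001, 0.0002]
1 [0.004, 0.001, -0.005] [-0.0001, 0.0001, 0.0002]
yaw now -9.93710834589138 tilt 0.05776472256061938
[0.55267016 0.25062343 0.23719646]
```

Request:
{"method": "arm_command", "body": {"commands": [{"delta_pos": [0, 0, 0], "rotation": [0, 0, 0]}, {"delta_pos": [0, 0, 0], "rotation": [0, 0, 0]}, {"delta_pos": [0, 0, 0], "rotation": [0, 0, 0]}, {"delta_pos": [0, 0, 0], "rotation": [0, 0, 0]}, {"delta_pos": [0, 0, 0], "rotation": [0, 0, 0]}]}}

```text
time_s: 14.25
ee_pos: [0.5528, 0.2516, 0.2378]
orientation: [2.404, 2.022, 0.001]
ft_force: [0.3, 0.8, -5.0]
width: 0.0593
gripper_force: 77.0
```

```bash
python3 -c "
from h import *
s=r.sense();print(s['ee_pos'],s['joint_velocities'].round(4),s['gripper_force'],s['width']);print(r.hand_in())"
```

```text
[0.55281337 0.25161113 0.23782141] [ 0.004   0.001  -0.0009  0.0023  0.0006  0.0011] 76.9942217040807 0.05925131447544535
the job is handed in; nothing more can be done
None
```

I handed the job in at about 14 s with the lock held level and still, about 10 cm above the valve's ring eye; I last saw the dial home and the shackle fully out just before gripping the lock, and took no picture after lifting it.

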